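# Lock the chopper's lid, refit its pulse knob and hold it pressed

### The job

The mini chopper has just been washed and wants a test pulse. First turn its lid clockwise until the red tab clicks fully home under the hood and stays there; then take the red pulse knob from the counter, push it flat to flat all the way onto the bare D-shaped spindle, and press it down as far as it goes. Finish while still holding the knob pressed down, with the lid locked and the mug, salt shaker and tea light left where they are.

Things in the scene. Friction and masses are not known exactly. Their poses are not given: they have to be found in the camera images.
- chopper: white mini chopper, fixed, 150 (x, to its rear) x 280 (y) mm; origin: centre of its underside. Clear round bowl with the lid on its left half (axis at local y +65 mm); square control tower, top 110 mm up, on its right half with the spindle at local y -85 mm. Between them a post with a hood (top 152 mm up, local y -33 to -7, x +-25 mm), slotted for the lid's tab
- lid_grip (a point): point on the lid's turning axis at the top middle of the lid's black grip bar (78 long, 14 wide, stands 20 mm above the grey 133 mm lid), 161 mm above the counter; its x axis runs along the bar towards the red tab
- lid (a joint): turn of the lid in rad about the vertical: 0 fully unlocked, grows clockwise seen from above, 0.785 (45 degrees) is the end stop under the hood. Stays where it is left; from about 0.6 a spring catch resists (up to 0.3 N m), is passed at about 0.7, then holds the lid locked with some 0.03 rad of play
- spindle_tip (a point): centre line of the bare steel D-shaped spindle at the height of its top face, 133 mm above the counter when not pressed; the spindle stands upright, 14 mm diameter, 23 mm above the tower, flat 2 mm from the axis over its full height, tip chamfered 1.5 mm; z up, x axis points out of the flat
- dial (a joint): turn of the spindle about the vertical in rad, counterclockwise seen from above; 0: flat faces the rear (+x) of the chopper; range +-1.4, stiff (0.06 N m), any setting is fine
- spindle (a joint): how far the spindle is pressed down in m: 0 up, 0.006 fully down; a spring pushes it up with 3 N at 0 and 9 N fully down
- knob: loose red pulse knob, 40 to 70 g, upright on the counter: round skirt 46 mm diameter, 20 mm high, topped by a grip bar 46 long (x), 14 wide (y), 18 high (38 mm overall). Origin: centre of the underside; x runs along the bar to the end with the white pointer line, z up. Fully on the spindle its underside is 7 mm above the tower, and 1 mm when pressed down
- knob_seat (a point): blind end of the D bore in the knob's underside, on the axis 16 mm above the underside, axes as the knob; it meets the spindle's tip when the knob is fully on. Bore 15.8 mm diameter with a flat 2.9 mm from the axis on the pointer (+x) side, mouth chamfered 1.5 mm: it goes on only with the pointer on the side of the spindle's flat
- mug: small striped mug, 60x83x49 mm, bystander; origin at the centre of its underside
- salt_shaker: salt shaker with grey cap, 44 mm diameter, 90 high, bystander; origin at the centre of its underside
- tea_light: tea light candle in a metal cup, 38 mm diameter, 15 high, bystander; origin at the centre of its underside
Not all that is in view belongs to the job. Of the things shaped like the knob, the red one is meant.

How it is judged (in metres and radians):
On the way, in this order (a step that is already met when the one before it is completed fails the run):
1. the lid is turned past its catch to the stop (value of joint lid above 0.74 rad), for 0.2 s.
2. the knob is fully on the spindle, flat to flat (distance between knob_seat and spindle_tip below 0.003 m and angle between the x axis of knob and the x axis of spindle_tip, either way round below 0.3 rad), for 0.1 s.
At the end, for the whole second after the job is handed in: The lid is locked (turned more than 0.74 rad), the knob is fully on the spindle (bore end within 3 mm of the spindle's tip, flats within 0.3 rad, upright within 0.1 rad), and the fingers are still on it (more than 2 N) and the spindle is at least 4.5 of its 6 mm down, through the last second (all of step 2 and value of joint lid above 0.74 rad and angle between knob's own z axis and vertical below 0.1 rad and value of joint spindle above 0.0045 m and contact force between the fingers and knob above 2 N); the arm keeps its last pose, push and grip.
It fails at once if the spindle is pressed (more than 3 mm) while the lid is unlocked (value of joint spindle above 0.003 m and value of joint lid below 0.7 rad).
It fails at once if the mug is moved more than 30 mm (distance of mug from where it was at the start of the episode above 0.03 m).
It fails at once if the salt shaker is moved more than 30 mm (distance of salt_shaker from where it was at the start of the episode above 0.03 m).
It fails at once if the tea light is moved more than 30 mm (distance of tea_light from where it was at the start of the episode above 0.03 m).
It also fails if it takes over 45 s, if anything falls off the work surface, if the arm or the gripper's body presses on something with over 40 N, if the wrist force passes 120 N, or if a joint passes its speed limit or range.

### The arm

A 6-joint arm with a two-finger parallel gripper is mounted at the origin on a cart in front of the work surface, level with it; the furniture and walls round the work are solid. World frame = base frame: x ahead of the robot, y to its left, z up, the work surface at z = 0. Lengths are in m, angles in degrees, forces in N, time in s.
With the tool pointing down it reaches from about 0.4 to 0.825 m from the base axis. Payload 7 kg.
Tool frame: the origin (TCP) lies midway between the tips of the shut fingers; the grasp point (between the pads) lies ctrl.tcp_to_grasp behind it (ctrl.tcp_to_grasp is the distance from the TCP to the grasp point, in m); z points along the fingers, y is the line along which they close (so a half turn about z gives the same grasp; the last joint's range is limited). The gripper opens to 88 mm and grips with 3 to 60 N. Pads are 19 mm wide; open, the fingers measure 130 mm over their backs; the gripper's body (78 mm by 193 mm) begins 47 mm behind the grasp point.
Start: joints at [79.59, 20.546, 0.682, 0, -70.136, -16.507], TCP at [0.306, 0.602, 0.227] pointing down, gripper open.
Joint ranges: [-176.03, 176.03], [-82.01, 121.73], [-58.28, 71.71], [-173.87, 95.51], [-174.79, -0.11], [-173.66, 173.66]. Speed limits (degrees/s): [136.94, 136.94, 172.46, 180, 180, 180].

### API

Orientations are given as [roll, pitch, yaw] about the fixed x, y, z axes, in that order (R = Rz(yaw) Ry(pitch) Rx(roll)).
In Python, from plant import ctrl, imaging, close_job gives the robot as it stands.
- The arm moves only by the shell command python3 -m crank 'ROWS'. ROWS is JSON, a list of rows, each a list of 3 entries, a list of its own where there are three numbers: the shift along the world's x, y, z in m, then the turn, a rotation vector about the world's x, y, z in degrees, then the opening, from -1 (shut) to 1 (fully open), so that 0 is half open. A call has 1 to 12 rows; each row shifts and turns the commanded pose from where the row before left it; what a row does not reach is not made up. A row lasts 1/10 s, in which the tool goes at most 50 mm and 8.59 degrees, less where a joint would pass 70% of its speed; a pose out of reach is approached as far as the arm can. A call is refused whole if a number of a shift passes 0.05 or a number of a turn 8.59, either way. A call with a gripper value outside its range is refused whole. The fingers move at their own pace and stop on an object; the grip force is fixed at half the most. Time passes only in rows, so rows that do not move let the fingers close. It gives the time, the measured TCP pose, the force, the opening and the grip force at its end, in the units of the state.
- ctrl.get_obs(): the state, without advancing time (a new reading comes with each control period).
- imaging.snapshot(name): name is "side" or "top" or "wrist"; returns (picture, depth): 420x560x3 uint8, blue, green, red; 420x560 float32, m along the optical axis (not along the pixel's ray), 0 where there is no reading.
- imaging.camera_model(name): a dict with "mtx" (3x3 intrinsics, pixels), "R" (3x3) and "t" (3): a world point X has camera coordinates R X + t. Camera axes: x right, y down, z forward; pixel columns grow to the right and rows downward; lengths in m; the calibration is good to about 2 mm. A picture is of the moment at which its call begins: read the wrist's pose just before it. camera_model takes no time and is no camera call; for the wrist camera it gives the pose at the moment of the call.
- close_job(): hands the job in; it is judged then, once.
The state is a dict: "clock": time; "joint_pos": joint angles; "qvel": joint speeds; "tau": joint torques, N m; "tool_pos": TCP position; "orientation": TCP orientation; "force": force on the tool from outside, world axes, zero at the start; "moment": the same for the moment, N m; "opening": finger opening in m; "gripper_force": force on a finger pad.
Only numpy, scipy, OpenCV 4.12 (cv2) and the standard library are available. Lean on these libraries where they do the work, as an engineer would, in place of code of your own. Each camera call takes 0.05 s, during which the arm holds its last target. There are 200 camera calls.

## Working session

There is one attempt and no reset: what is moved stays moved. The work goes in short steps, Python scripts to look and compute and a shell command to move; the robot and the scene stay as the last step left them, time stands still between calls to the robot, and variables do not carry over. Pictures are saved under pics/ and viewed, at most 13 in all, crops included, and the job is handed in when it is done.

```bash
mkdir -p pics; ls
cat > h.py <<'E'
import numpy as np, cv2
from plant import ctrl, imaging
def snap(n,f):
    m=imaging.camera_model(n); p,d=imaging.snapshot(n); cv2.imwrite(f'pics/{f}.png',p); np.savez(f'pics/{f}.npz',p=p,d=d,K=m['mtx'],R=m['R'],t=m['t']); return p,d,m
def cloud(f):
    z=np.load(f'pics/{f}.npz'); d=z['d']; v,u=np.mgrid[:d.shape[0],:d.shape[1]]
    K=z['K']; c=np.stack([(u-K[0,2])/K[0,0]*d,(v-K[1,2])/K[1,1]*d,d],-1)
    return (c-z['t'])@z['R'], z['p'], d
E
python3 - <<'E'
from h import *
print(ctrl.get_obs(), ctrl.tcp_to_grasp)
a,_,_=snap('side','side1');b,_,_=snap('top','top1');snap('wrist','wr1')
E
```

```text
pics
{'clock': 0.0, 'joint_pos': array([ 7.95892187e+01,  2.05914888e+01,  6.33800889e-01, -2.01751750e-02,
       -7.01355434e+01, -1.65075105e+01]), 'qvel': array([ 0.05462018,  0.03615102, -0.02900551,  0.05569632, -0.01318172,
        0.00087079]), 'tau': array([-1.18738695e-03, -5.82705116e+01,  2.93058211e+01,  6.99716136e+00,
        6.69296103e-03, -1.60646036e-04]), 'tool_pos': array([0.30538159, 0.60142174, 0.22562211]), 'orientation': array([ 1.79905222e+02, -8.30924003e-03, -2.69251558e+01]), 'force': array([ 0.06199562, -0.77646073, -0.57696046]), 'moment': array([ 0.0226244 , -0.04569154,  0.0124426 ]), 'gripper_force': 0.0, 'opening': 0.08747905600214034} 0.0188
```

View pics/top1.png

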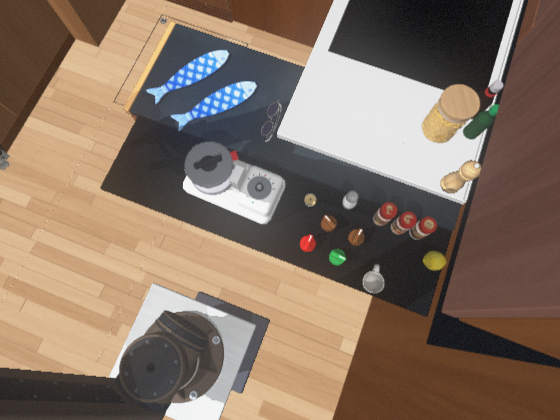

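View pics/side1.png

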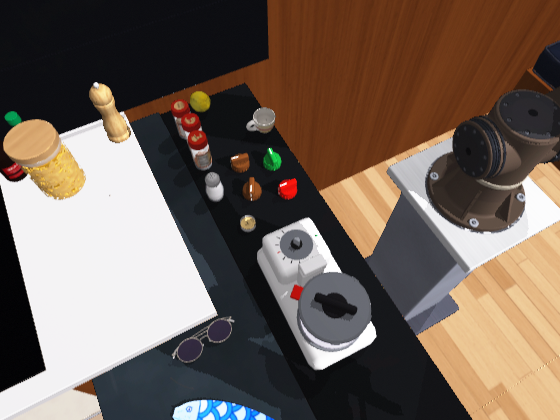

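Top view: lid at about (209,167), red tab (235,155), spindle (260,187), red knob (307,243), tea light (310,200), mug (373,281). I'll get the coordinates and enlarged crops.

Run:
```python
from h import *
for f,pts in (('top1',dict(lid=(209,163),tab=(235,156),spin=(260,187),knob=(307,243),tea=(310,200),salt=(350,200),mug=(373,281),green=(337,257),br=(328,223))),('side1',dict(lid=(336,305),tab=(297,293),spin=(296,242),knob=(288,188)))):
    P,p,d=cloud(f)
    for k,(u,v) in pts.items(): print(f,k,P[v,u].round(3))
P,p,d=cloud('top1')
t=cv2.resize(p[130:270,175:350],None,fx=4.5,fy=4.2,interpolation=cv2.INTER_CUBIC)
P,p,d=cloud('side1')
s=cv2.resize(p[160:370,235:385],None,fx=3.5,fy=2.8,interpolation=cv2.INTER_CUBIC)
cv2.imwrite('pics/t2.png',t);cv2.imwrite('pics/s2.png',s)
# pixelwise metrics
P,p,d=cloud('top1')
hsv=cv2.cvtColor(p,cv2.COLOR_BGR2HSV)
red=((hsv[...,0]<6)|(hsv[...,0]>174))&(hsv[...,1]>180)&(hsv[...,2]>80)
n,l,st,c=cv2.connectedComponentsWithStats(red.astype('uint8'))
for i in range(1,n):
    if st[i,4]>15: q=P[l==i]; print(st[i],q.mean(0).round(4),q.min(0).round(3),q.max(0).round(3))
```

```text
top1 lid [0.494 0.108 0.157]
top1 tab [0.544 0.056 0.139]
top1 spin [ 0.489 -0.04   0.132]
top1 knob [ 0.41  -0.211  0.035]
top1 tea [ 0.541 -0.174  0.005]
top1 salt [ 0.559 -0.281  0.082]
top1 mug [ 0.381 -0.423  0.01 ]
top1 green [ 0.403 -0.304  0.037]
top1 br [ 0.486 -0.247  0.039]
side1 lid [0.501 0.119 0.16 ]
side1 tab [0.547 0.062 0.138]
side1 spin [ 0.494 -0.035  0.121]
side1 knob [ 0.415 -0.209  0.021]
[300 235  15  16 160] [ 0.4103 -0.2103  0.0251] [ 0.39  -0.232 -0.002] [ 0.434 -0.19   0.041]
```

View pics/t2.png

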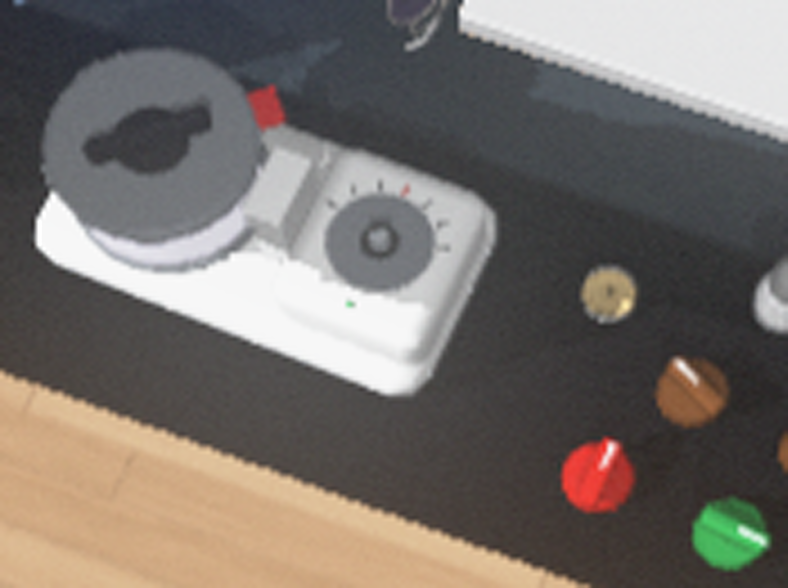

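View pics/s2.png

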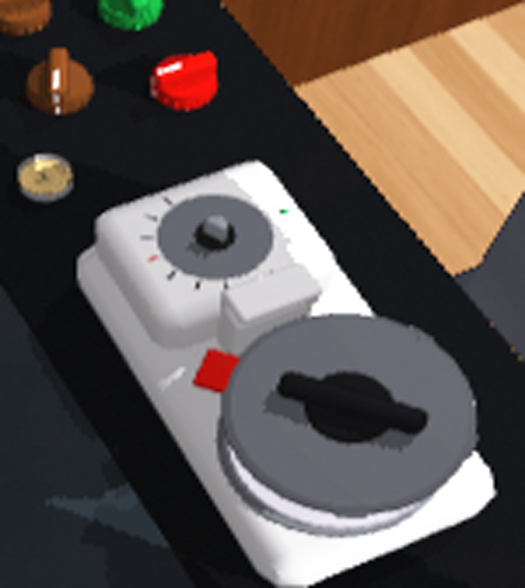

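Run:
```python
from h import *
def circ(q):
    A=np.c_[2*q,np.ones(len(q))]; s=np.linalg.lstsq(A,(q**2).sum(1),rcond=None)[0]; return s[:2],np.sqrt(s[2]+s[:2]@s[:2])
for f in('top1','side1'):
    P,p,d=cloud(f); ok=d>0
    X,Y,Z=P[...,0],P[...,1],P[...,2]; hsv=cv2.cvtColor(p,cv2.COLOR_BGR2HSV)
    near=ok&(np.hypot(X-.497,Y-.112)<.09)
    m=near&(Z>.133)&(Z<.146)&(p.max(2)<160)&(hsv[...,1]<120)
    q=P[m][:,:2].astype('float32'); c,r=cv2.minEnclosingCircle(q); print(f,'lid',len(q),np.round(c,4),r,'z',np.median(P[m][:,2]))
    m=near&(np.hypot(X-.497,Y-.112)<.05)&(p.max(2)<60)
    for z0 in(.147,.151): 
        mm=near&(Z>z0)&(np.hypot(X-.497,Y-.112)<.048); q=P[mm][:,:2]; w,V=np.linalg.eigh(np.cov(q.T)); print('bar',len(q),cv2.minAreaRect(q.astype('float32')),q.mean(0),np.degrees(np.arctan2(V[1,1],V[0,1])))
    m=ok&(np.hypot(X-.49,Y+.038)<.02)&(Z>.118); print('spin',m.sum(),P[m].mean(0),P[m].min(0),P[m].max(0))
    m=ok&(np.hypot(X-.49,Y+.038)<.06)&(Z>.105)&(Z<.117)&(p.max(2)<130); q=P[m][:,:2].astype('float32'); print('disc',len(q),cv2.minEnclosingCircle(q))
    # chopper base / hood
    m=ok&(Z>.148)&(p.min(2)>130)&(np.hypot(X-.493,Y-.03)<.06); print('hood',m.sum(),cv2.minAreaRect(P[m][:,:2].astype('float32')), P[m].mean(0))
    m=ok&(np.hypot(X-.41,Y+.21)<.035)&(Z>.03); q=P[m][:,:2]; print('knobbar',m.sum(),q.mean(0),cv2.minAreaRect(q.astype('float32')),P[m][:,2].max())
    w=ok&(np.hypot(X-.41,Y+.21)<.035)&(Z>.02)&(p.min(2)>110); print('white',P[w].mean(0))
    k=ok&(np.hypot(X-.41,Y+.21)<.035)&(Z>.008); print('knob all',cv2.minEnclosingCircle(P[k][:,:2].astype('float32')))
    if f=='top1':
        red=(hsv[...,0]<8)&(hsv[...,1]>130)&near; print('tab',P[red].mean(0))
p=cv2.imread('pics/wr1.png')
```

```text
top1 lid 1542 [0.499  0.1082] 0.07502187043428421 z 0.14108736879847528
bar 179 ((0.49636250734329224, 0.11505523324012756), (0.03662863001227379, 0.07531353831291199), 47.42899703979492) [0.49553069 0.11324019] 130.66666137274208
bar 161 ((0.49652671813964844, 0.1152082309126854), (0.015127772465348244, 0.07647983729839325), 41.7392692565918) [0.49518354 0.11407487] 131.13571422927194
spin 22 [ 0.48954138 -0.03615266  0.12985504] [ 0.48541929 -0.04176355  0.11823308] [ 0.49583303 -0.02706813  0.13496231]
disc 364 ((0.49657970666885376, -0.03242811933159828), 0.03494242578744888)
hood 171 ((0.49299392104148865, 0.030153857544064522), (0.02631082944571972, 0.05040019378066063), 86.65460968017578) [0.49322402 0.02967823 0.15176707]
knobbar 78 [ 0.41238805 -0.21261368] ((0.41315487027168274, -0.21261408925056458), (0.013692355714738369, 0.046791814267635345), 87.42159271240234) 0.042287740578090954
white [ 0.42666253 -0.2130731   0.03772346]
knob all ((0.4131227135658264, -0.2133275419473648), 0.02350328303873539)
tab [0.54140924 0.0567237  0.13971754]
side1 lid 3720 [0.5035 0.1088] 0.0
[... 298 characters left out ...]
1.16952133178711) [0.49923643 0.11483274] 131.03312812035432
spin 41 [ 0.49308565 -0.03576205  0.12935687] [ 0.48764659 -0.0424897   0.11818845] [ 0.49784752 -0.02949687  0.13584788]
disc 723 ((0.4890038073062897, -0.04703997075557709), 0.052167490124702454)
hood 352 ((0.4954104423522949, 0.029033029451966286), (0.026379188522696495, 0.05102477967739105), 88.79734802246094) [0.49628139 0.02953032 0.15196784]
knobbar 113 [ 0.41608122 -0.21302401] ((0.41579926013946533, -0.21446891129016876), (0.014606622979044914, 0.04374389350414276), 85.89884948730469) 0.04153527012423444
white [ 0.42638375 -0.21476355  0.03911292]
knob all ((0.41572025418281555, -0.21379201114177704), 0.023369399830698967)
```

View pics/wr1.png

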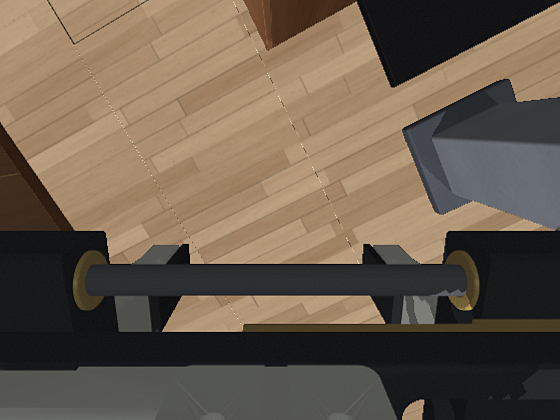

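Lid axis is at about (0.4975, 0.1145) with the bar pointing along -49°. The knob is at about (0.414, -0.213), pointer at about -3°. The spindle is at about (0.491, -0.036). Next I move over the lid.

```bash
python3 -m crank '[[[0.016,-0.0405,0],[0,0,-1.85],0.3],[[0.016,-0.0405,0],[0,0,-1.85],0.3],[[0.016,-0.0405,0],[0,0,-1.85],0.3],[[0.016,-0.0405,0],[0,0,-1.85],0.3],[[0.016,-0.0405,0],[0,0,-1.85],0.3],[[0.016,-0.0405,0],[0,0,-1.85],0.3],[[0.016,-0.0405,0],[0,0,-1.85],0.3],[[0.016,-0.0405,0],[0,0,-1.85],0.3],[[0.016,-0.0405,0],[0,0,-1.85],0.3],[[0.016,-0.0405,0],[0,0,-1.85],0.3],[[0.016,-0.0405,0],[0,0,-1.85],0.3],[[0.016,-0.0405,0],[0,0,-1.85],0.3]]'
python3 - <<'E'
from h import *
o=ctrl.get_obs(); print(o['tool_pos'],o['orientation'],o['joint_pos'])
snap('wrist','wr2')
E
```

```text
clock: 1.35
tool_pos: [0.4978, 0.1141, 0.2267]
orientation: [-180.0, 0.0, -49.2]
force: [0.6, 0.4, -0.5]
opening: 0.0567
gripper_force: 0.0
[0.4977715  0.11412261 0.22666657] [-1.79983433e+02  3.50417284e-03 -4.91789687e+01] [ 3.49684770e+01  4.94883925e+00 -1.97116156e+01 -5.69528771e-03
 -6.53234223e+01  5.85493085e+00]
```

View pics/wr2.png

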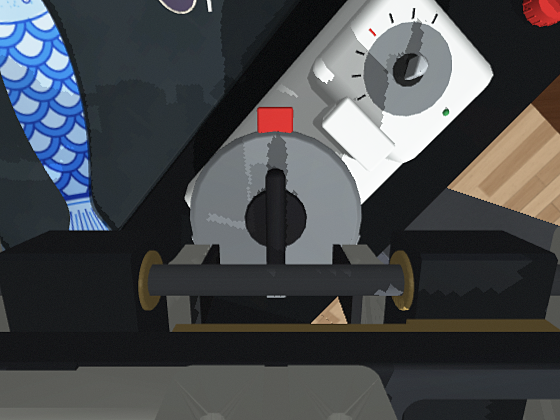

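Wrist view: bar (277,175–260) lies centred between the fingers and aligned with them, the tab is at (275,120), and the spindle at (412,70). I lower and grip.

```bash
python3 -m crank '[[[0,0,-0.016],[0,0,0],0.3],[[0,0,-0.016],[0,0,0],0.3],[[0,0,-0.016],[0,0,0],0.3],[[0,0,-0.016],[0,0,0],0.3],[[0,0,-0.016],[0,0,0],0.3],[[0,0,0],[0,0,0],0.3],[[0,0,0],[0,0,0],-1],[[0,0,0],[0,0,0],-1],[[0,0,0],[0,0,0],-1],[[0,0,0],[0,0,0],-1],[[0,0,0],[0,0,0],-1]]'
python3 - <<'E'
from h import *
P,p,d=cloud('wr2'); cv2.imwrite('pics/sp2.png',cv2.resize(p[40:105,375:450],None,fx=8,fy=8,interpolation=cv2.INTER_CUBIC))
print(P[66,405:425:2].round(4)); print(ctrl.get_obs()['moment'])
E
```

```text
clock: 2.5
tool_pos: [0.4977, 0.1159, 0.147]
orientation: [-180.0, -0.0, -49.1]
force: [0.3, 0.4, -0.9]
opening: 0.0223
gripper_force: 0.0
[[ 0.4962 -0.0348  0.113 ]
 [ 0.4948 -0.0363  0.1114]
 [ 0.4946 -0.0352  0.1172]
 [ 0.4943 -0.0343  0.1221]
 [ 0.4938 -0.034   0.1254]
 [ 0.4936 -0.033   0.1304]
 [ 0.4927 -0.0335  0.1314]
 [ 0.4917 -0.0344  0.1316]
 [ 0.4907 -0.0351  0.1322]
 [ 0.4898 -0.0357  0.1331]]
[ 0.02730424 -0.03125426 -0.0329957 ]
```

View pics/sp2.png

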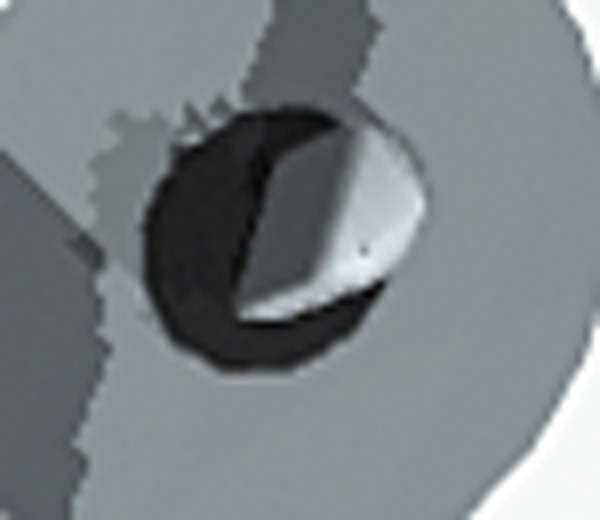

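The flat's top edge shows in the crop from (355,130) to (315,280), so it faces about +26° in the world. I finish the grip and turn.

```bash
python3 -m crank '[[[0,0,0],[0,0,0],-1],[[0,0,0],[0,0,0],-1],[[0,0,0],[0,0,0],-1]]'; python3 -m crank '[[[0,0,0],[0,0,-4],-1],[[0,0,0],[0,0,-5],-1],[[0,0,0],[0,0,-5],-1],[[0,0,0],[0,0,-5],-1],[[0,0,0],[0,0,-5],-1],[[0,0,0],[0,0,-5],-1],[[0,0,0],[0,0,-1],-1],[[0,0,0],[0,0,0],-1]]'
python3 -c "
from h import *
print(ctrl.get_obs()['moment'])"
```

```text
clock: 2.8
tool_pos: [0.4972, 0.1154, 0.1467]
orientation: [179.9, 0.0, -49.1]
force: [-3.4, -1.8, 5.6]
opening: 0.0133
gripper_force: 30.0
clock: 3.6
tool_pos: [0.4976, 0.1157, 0.1467]
orientation: [-180.0, -0.0, -79.0]
force: [-0.2, -2.1, 2.5]
opening: 0.0134
gripper_force: 30.0
[-0.72195325  0.66616498 -0.02933562]
```

```bash
python3 -m crank '[[[0,0,0],[0,0,-3],-1],[[0,0,0],[0,0,-3],-1],[[0,0,0],[0,0,-3],-1],[[0,0,0],[0,0,-3],-1],[[0,0,0],[0,0,-2],-1],[[0,0,0],[0,0,0],-1],[[0,0,0],[0,0,0],-1]]'
python3 -c "
from h import *
print(ctrl.get_obs()['moment'])"
```

```text
clock: 4.3
tool_pos: [0.4979, 0.1158, 0.1467]
orientation: [-180.0, -0.0, -93.0]
force: [0.6, -3.5, 2.7]
opening: 0.0139
gripper_force: 30.1
[-1.01200541 -0.07504996  0.38366673]
```

```bash
python3 -m crank '[[[0,0,0],[0,0,-1.5],-1],[[0,0,0],[0,0,-1.5],-1],[[0,0,0],[0,0,0],-1],[[0,0,0],[0,0,0],-1]]'
python3 -c "
from h import *
print(ctrl.get_obs()['moment'])"
```

```text
clock: 4.7
tool_pos: [0.4979, 0.1159, 0.1467]
orientation: [-180.0, 0.0, -96.1]
force: [1.6, -2.6, 3.7]
opening: 0.014
gripper_force: 31.6
[-1.18778475 -0.48109198  0.77419359]
```

```bash
python3 -m crank '[[[0,0,0],[0,0,0],0.3],[[0,0,0],[0,0,0],0.3],[[0,0,0],[0,0,0],0.3],[[0,0,0],[0,0,0],0.3],[[0,0,0.025],[0,0,0],0.3],[[0,0,0.03],[0,0,0],0.3],[[0,0,0.03],[0,0,0],0.3],[[0,0,0],[0,0,0],0.3],[[0,0,0],[0,0,0],0.3]]'
python3 - <<'E'
from h import *
p,d,m=snap('wrist','wr3'); print('cam',-m['R'].T@m['t'],m['R'])
E
```

```text
clock: 5.6
tool_pos: [0.4976, 0.1161, 0.232]
orientation: [-180.0, 0.1, -96.1]
force: [0.3, -0.2, -0.6]
opening: 0.0571
gripper_force: 0.0
cam [0.48961766 0.05089918 0.38928695] [[-0.99429782  0.10663341 -0.00108211]
 [ 0.10307009  0.96357612  0.24677441]
 [ 0.02735709  0.24525572 -0.96907235]]
```

View pics/wr3.png

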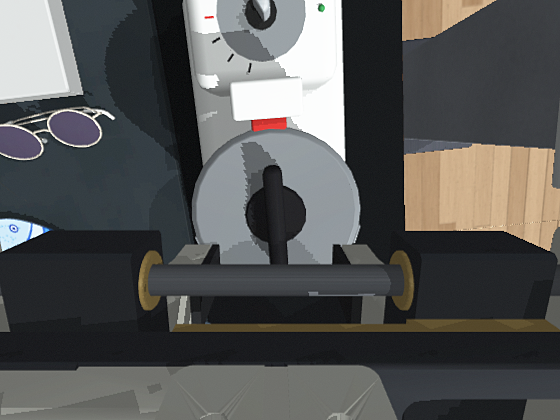

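The tab at (268,125) sits under the hood's centre. I'll quantify the lid angle and close in on the spindle.

```bash
python3 -m crank '[[[0,-0.035,0],[0,0,0],0.3],[[0,-0.035,0],[0,0,0],0.3],[[0,-0.03,0],[0,0,0],0.3],[[0,0,0],[0,0,0],0.3]]'
python3 - <<'E'
from h import *
P,p,d=cloud('wr3'); X,Y,Z=[P[...,i] for i in range(3)]
v,u=np.mgrid[:420,:560]
m=(d>0)&(Z>.152)&(Z<.17)&(np.hypot(X-.497,Y-.115)<.045)&(v<262); q=P[m][:,:2]; print('bar',m.sum(),cv2.minAreaRect(q.astype('float32')),q.mean(0))
w,V=np.linalg.eigh(np.cov(q.T));print(np.degrees(np.arctan2(V[1,1],V[0,1])))
m=(d>0)&(Z>.148)&(Z<.158)&(p.min(2)>130)&(np.hypot(X-.493,Y-.03)<.05); print('hood',cv2.minAreaRect(P[m][:,:2].astype('float32')))
p,d,mm=snap('wrist','wr4'); P,p,d=cloud('wr4'); X,Y,Z=[P[...,i] for i in range(3)]
m=(d>0)&(np.hypot(X-.491,Y+.036)<.02)&(Z>.129)&(Z<.14); print('tip',m.sum(),P[m].mean(0),P[m].min(0),P[m].max(0))
K,R,t=mm['mtx'],mm['R'],mm['t']; c=K@(R@np.array([.491,-.036,.133])+t); c=c[:2]/c[2]; print(c)
u0,v0=np.round(c).astype(int)-30; u0=max(u0,0);v0=max(v0,0)
cv2.imwrite('pics/sp4.png',cv2.resize(p[v0:v0+60,u0:u0+60],None,fx=10,fy=10,interpolation=cv2.INTER_CUBIC)); print(u0,v0)
E
```

```text
clock: 6.05
tool_pos: [0.4964, 0.0132, 0.2302]
orientation: [179.9, -0.1, -96.3]
force: [0.3, -0.4, 0.0]
opening: 0.0574
gripper_force: 0.0
bar 1800 ((0.4970318078994751, 0.11165595054626465), (0.0714547410607338, 0.014002849347889423), 88.11307525634766) [0.49684806 0.11002197]
88.19689533828614
hood ((0.4940568506717682, 0.03007250279188156), (0.02587733045220375, 0.04935034364461899), 88.03983306884766)
tip 179 [ 0.49062301 -0.03607224  0.13173077] [ 0.48578259 -0.04163803  0.12914218] [ 0.49702661 -0.0283785   0.13409673]
[274.33399846 151.30180574]
244 121
```

View pics/sp4.png

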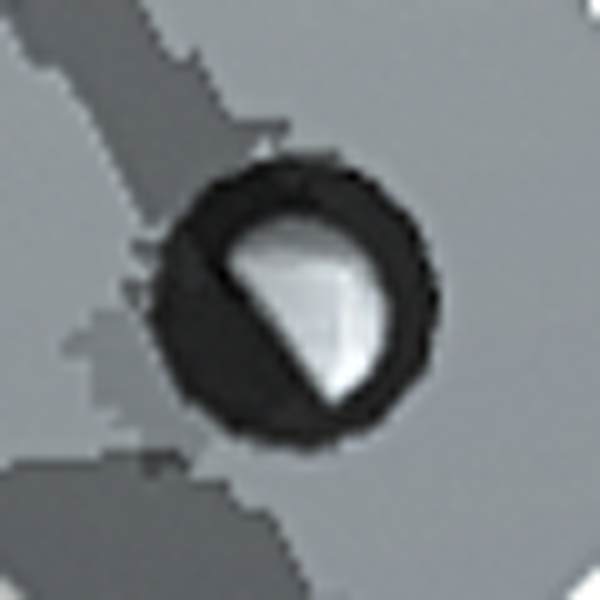

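Run:
```python
from h import *
z=np.load('pics/wr4.npz');K,R,t=z['K'],z['R'],z['t'];C=-R.T@t
def w(x,y,h):
    r=R.T@np.linalg.solve(K,[244+x/10-.45,121+y/10-.45,1]); return (C+r*(h-C[2])/r[2])[:2]
a,b=w(228,250,.1315),w(330,405,.1315); e=b-a; n=np.array([e[1],-e[0]]); ang=np.degrees(np.arctan2(n[1],n[0])); print(ang,ang+180,np.linalg.norm(e))
q=np.array([w(*p,.1315) for p in[(262,222),(300,212),(350,240),(385,310),(370,365),(345,395)]])
A=np.c_[2*q,np.ones(len(q))]; s=np.linalg.lstsq(A,(q**2).sum(1),rcond=None)[0]; print(s[:2],np.sqrt(s[2]+s[:2]@s[:2]))
# hole in disc as check
print(C)
```

```text
27.328387290600578 207.32838729060057 0.014006444084987479
[ 0.49253406 -0.03556134] 0.00737757311302579
[ 0.48884237 -0.05162568  0.38770104]
```

Lid bar is at -91.8° against the chopper's axis at -92°, so it is locked. Flat faces 27°, spindle at (0.492, -0.0354). Now to the knob.

```bash
python3 -m crank '[[[-0.007,-0.019,0],[0,0,7.8],0.3],[[-0.007,-0.019,0],[0,0,7.8],0.3],[[-0.007,-0.019,0],[0,0,7.8],0.3],[[-0.007,-0.019,0],[0,0,7.8],0.3],[[-0.007,-0.019,0],[0,0,7.8],0.3],[[-0.007,-0.019,0],[0,0,7.8],0.3],[[-0.007,-0.019,0],[0,0,7.8],0.3],[[-0.007,-0.019,0],[0,0,7.8],0.3],[[-0.007,-0.019,0],[0,0,7.8],0.3],[[-0.007,-0.019,0],[0,0,7.8],0.3],[[-0.007,-0.019,0],[0,0,7.8],0.3],[[-0.007,-0.019,0],[0,0,7.8],0.3]]'
python3 -m crank '[[[0,0,-0.035],[0,0,0],0.3],[[0,0,-0.035],[0,0,0],0.3],[[0,0,-0.03],[0,0,0],0.3],[[0,0,0],[0,0,0],0.3],[[0,0,0],[0,0,0],0.3]]'
python3 - <<'E'
from h import *
o=ctrl.get_obs();print(o['joint_pos'])
snap('wrist','wr5'); P,p,d=cloud('wr5')
X,Y,Z=[P[...,i] for i in range(3)]; n=(d>0)&(np.hypot(X-.414,Y+.213)<.035)&(np.hypot(X-.414,Y+.213)<.03)
for z0 in(.03,.034):
    m=n&(Z>z0)&(Z<.045); q=P[m][:,:2]; print(m.sum(),q.mean(0),cv2.minAreaRect(q.astype('float32')),P[m][:,2].max())
E
```

```text
clock: 7.3
tool_pos: [0.4133, -0.2121, 0.2307]
orientation: [-180.0, 0.1, -2.2]
force: [0.8, -0.4, 0.0]
opening: 0.0567
gripper_force: 0.0
clock: 7.8
tool_pos: [0.4137, -0.2119, 0.1316]
orientation: [180.0, 0.1, -2.5]
force: [0.3, 0.9, -0.1]
opening: 0.0571
gripper_force: 0.0
[-2.72939888e+00  5.77117322e+00 -3.26011615e+01  2.85072890e-02
 -5.17286159e+01  9.02468252e+01]
945 [ 0.41529514 -0.21366967] ((0.41409412026405334, -0.21391591429710388), (0.013375844806432724, 0.04589436203241348), 87.38270568847656) 0.03974697315565157
904 [ 0.41479227 -0.21362891] ((0.41411253809928894, -0.21389158070087433), (0.01327192597091198, 0.0448792390525341), 87.3020248413086) 0.03974697315565157
```

View pics/wr5.png

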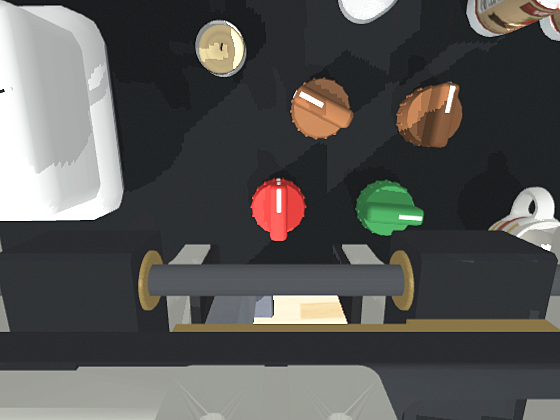

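The red knob (278,208) is centred between the fingers with its pointer up (tool +x) and aligned. Lower and grip.

```bash
python3 -m crank '[[[0,-0.0015,-0.03],[0,0,0],0.3],[[0,0,-0.03],[0,0,0],0.3],[[0,0,-0.025],[0,0,0],0.3],[[0,0,-0.016],[0,0,0],0.3],[[0,0,-0.0075],[0,0,0],0.3],[[0,0,0],[0,0,0],-1],[[0,0,0],[0,0,0],-1],[[0,0,0],[0,0,0],-1],[[0,0,0],[0,0,0],-1],[[0,0,0],[0,0,0],-1],[[0,0,0],[0,0,0],-1],[[0,0,0],[0,0,0],-1]]'
python3 -m crank '[[[0,0,0],[0,0,0],-1],[[0,0,0],[0,0,0],-1]]'
```

```text
clock: 9.05
tool_pos: [0.4138, -0.2137, 0.0233]
orientation: [180.0, -0.0, -2.5]
force: [0.5, 0.7, 4.2]
opening: 0.0139
gripper_force: 30.0
clock: 9.25
tool_pos: [0.4137, -0.2137, 0.0233]
orientation: [180.0, -0.0, -2.5]
force: [-0.8, 0.3, 6.5]
opening: 0.0136
gripper_force: 30.0
```

```bash
python3 -m crank '[[[0,0,0.03],[0,0,0],-1],[[0,0,0.045],[0,0,0],-1],[[0,0,0.045],[0,0,0],-1],[[0,0,0.035],[0,0,0],-1],[[0,0,0],[0,0,0],-1]]'
python3 -m crank '[[[0.0078,0.0178,0],[0,0,2.95],-1],[[0.0078,0.0178,0],[0,0,2.95],-1],[[0.0078,0.0178,0],[0,0,2.95],-1],[[0.0078,0.0178,0],[0,0,2.95],-1],[[0.0078,0.0178,0],[0,0,2.95],-1],[[0.0078,0.0178,0],[0,0,2.95],-1],[[0.0078,0.0178,0],[0,0,2.95],-1],[[0.0078,0.0178,0],[0,0,2.95],-1],[[0.0078,0.0178,0],[0,0,2.95],-1],[[0.0078,0.0178,0],[0,0,2.95],-1],[[0,0,0],[0,0,0],-1],[[0,0,0],[0,0,0],-1]]'
python3 - <<'E'
from h import *
snap('side','side6');P,p,d=cloud('side6')
snap('wrist','wr6')
q=np.load('pics/wr6.npz')['p']
a=cv2.resize(p[170:310,230:370],(560,560),interpolation=cv2.INTER_CUBIC)
cv2.imwrite('pics/s6.png',a)
P,p,d=cloud('wr6');X,Y,Z=[P[...,i] for i in range(3)];n=(d>0)&(np.hypot(X-.492,Y+.035)<.027)&(Z>.175)&(Z<.195)
hsv=cv2.cvtColor(p,cv2.COLOR_BGR2HSV);n&=(hsv[...,1]>120)|(p.min(2)>200)
print(n.sum(),cv2.minAreaRect(P[n][:,:2].astype('float32')),P[n][:,2].max())
E
```

```text
clock: 9.75
tool_pos: [0.4164, -0.2143, 0.1829]
orientation: [179.9, -0.5, -2.5]
force: [1.1, 0.7, -1.4]
opening: 0.0137
gripper_force: 30.0
clock: 10.95
tool_pos: [0.4911, -0.0356, 0.1772]
orientation: [-180.0, 0.1, 27.0]
force: [-0.8, -0.5, 0.2]
opening: 0.0136
gripper_force: 30.0
1675 ((0.4915604591369629, -0.035040900111198425), (0.0453498475253582, 0.022572780027985573), 19.98744010925293) 0.19388599119404598
```

View pics/s6.png

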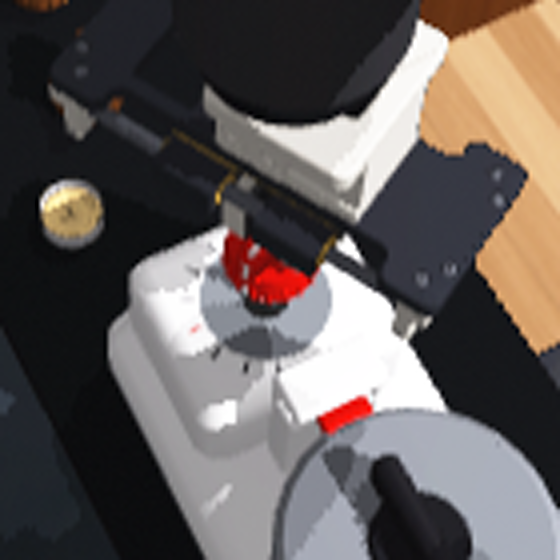

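Knob is held over the spindle and upright, with the lid tab under the hood. I lower it onto the tip and watch the force.

```bash
python3 -m crank '[[[0.0006,0,-0.01],[0,0,0],-1],[[0,0,-0.01],[0,0,0],-1],[[0,0,-0.003],[0,0,0],-1],[[0,0,-0.002],[0,0,0],-1],[[0,0,0],[0,0,0],-1]]'
python3 -m crank '[[[0,0,-0.002],[0,0,0],-1],[[0,0,-0.001],[0,0,0],-1],[[0,0,0],[0,0,0],-1]]'
```

```text
clock: 11.55
tool_pos: [0.492, -0.0358, 0.1527]
orientation: [-180.0, 0.0, 27.0]
force: [-0.7, 0.3, 0.0]
opening: 0.0142
gripper_force: 30.0
clock: 11.85
tool_pos: [0.4922, -0.0356, 0.15]
orientation: [-180.0, -0.0, 27.0]
force: [-0.7, -0.1, 0.5]
opening: 0.0136
gripper_force: 30.0
```

Already about 6 mm on with no force, so I continue.

```bash
python3 -m crank '[[[0,0,-0.003],[0,0,0],-1],[[0,0,-0.003],[0,0,0],-1],[[0,0,-0.003],[0,0,0],-1],[[0,0,0],[0,0,0],-1],[[0,0,0],[0,0,0],-1]]'
python3 -m crank '[[[0,0,-0.002],[0,0,0],-1],[[0,0,-0.001],[0,0,0],-1],[[0,0,0],[0,0,0],-1]]'
python3 -m crank '[[[0,0,-0.001],[0,0,0],-1],[[0,0,-0.001],[0,0,0],-1],[[0,0,0],[0,0,0],-1]]'
```

```text
clock: 12.35
tool_pos: [0.4921, -0.0357, 0.141]
orientation: [-180.0, 0.0, 27.0]
force: [0.6, 0.6, 0.1]
opening: 0.014
gripper_force: 30.0
clock: 12.65
tool_pos: [0.4924, -0.0356, 0.1383]
orientation: [180.0, -0.0, 27.0]
force: [-1.2, 0.0, 4.7]
opening: 0.0141
gripper_force: 30.0
clock: 12.95
tool_pos: [0.4924, -0.0357, 0.1363]
orientation: [180.0, -0.0, 27.0]
force: [-2.0, 0.2, 5.9]
opening: 0.0138
gripper_force: 30.0
```

Spring force is rising as expected. I press to the stop.

```bash
python3 -m crank '[[[0,0,-0.001],[0,0,0],-1],[[0,0,-0.001],[0,0,0],-1],[[0,0,0],[0,0,0],-1]]'
python3 -m crank '[[[0,0,-0.001],[0,0,0],-1],[[0,0,0],[0,0,0],-1],[[0,0,0],[0,0,0],-1]]'
python3 -m crank '[[[0,0,-0.001],[0,0,0],-1],[[0,0,0],[0,0,0],-1],[[0,0,0],[0,0,0],-1]]'
```

```text
clock: 13.25
tool_pos: [0.4924, -0.0356, 0.1345]
orientation: [180.0, -0.0, 27.0]
force: [-2.3, -0.4, 7.1]
opening: 0.0138
gripper_force: 30.0
clock: 13.55
tool_pos: [0.4925, -0.0357, 0.1341]
orientation: [180.0, -0.1, 27.0]
force: [-4.0, 1.6, 13.0]
opening: 0.0136
gripper_force: 30.0
clock: 13.85
tool_pos: [0.4927, -0.0357, 0.1339]
orientation: [179.9, -0.1, 27.0]
force: [-6.2, 2.6, 19.6]
opening: 0.0138
gripper_force: 30.0
```

Hard stop reached: TCP is 6 mm below the seating height and the force jumped past the 9 N spring. I check the lid before handing in.

Run:
```python
from h import *
snap('side','side7');P,p,d=cloud('side7');X,Y,Z=[P[...,i] for i in range(3)]
m=(d>0)&(Z>.152)&(Z<.17)&(np.hypot(X-.498,Y-.114)<.048);q=P[m][:,:2];w,V=np.linalg.eigh(np.cov(q.T));print(m.sum(),np.degrees(np.arctan2(V[1,1],V[0,1])))
o=ctrl.get_obs();print(o['force'],o['tool_pos'],o['gripper_force'])
cv2.imwrite('pics/s7.png',cv2.resize(p[170:340,230:390],(640,600),interpolation=cv2.INTER_CUBIC))
```

```text
358 88.19400875169056
[-7.27730777  2.25364415 18.44310064] [ 0.49269822 -0.03570935  0.13388417] 30.014737844467163
```

View pics/s7.png

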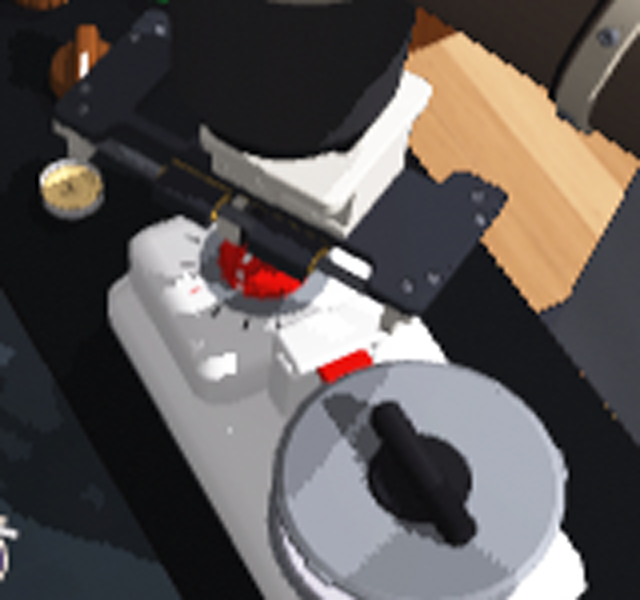

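The knob at (260,270) sits flush on the tower, and the lid is still locked with its bar at 88.2°.

```bash
python3 -c "
from plant import close_job
print(close_job())"
```

```text
the job is handed in; nothing more can be done
None
```

The job is handed in at about 14 s of the 45 s allowed: lid locked, red knob fully on the spindle and held pressed down to its stop, and the arm never went near the mug, salt shaker or tea light; no verdict came back.

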